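# Close the beam at the H-gate selector

### The job

Shut off the beam at the diffractometer's H-gate selector: with the fingers, push the lever out of its slot, across the gate, and fully home to the end of the right-hand slot that is marked with the solid bar (not the ring). On the way do not send the lever into any of the other slots. Only push it: do not pull its knob up, and leave the loose things around it, and the cap on its plate, where they stand.

Things in the scene. Friction and masses are not known exactly. Their poses are not given: they have to be found in the camera images.
- gate: Beam selector: fixed white box with an aluminium top plate, 160 x 160 mm, 110 mm high, turned by up to 0.45 rad. Origin: centre of its underside; z up, x away from the robot (far), y to its left. Through the plate is cut an H: two columns along x at y = +29 mm (left) and -29 mm (right), each with a near slot (-x) and a far slot (+x), joined by one crossbar along y at x = 0.
- gate_mid (a point): Middle of the H's crossbar, on the plate's upper face, 110 mm above the table. The H's slots and crossbar are 17 mm wide, the lever's stem 12 mm. The tongues between the columns have corners rounded to 8 mm radius, so a lever within about 4 mm of the crossbar's middle slides in. The markers beside the slots stand 5 mm above this face, the loose cap 18 mm.
- knob_center (a point): Centre of the lever's black ball knob, 36 mm across, on an upright steel stem. The lever pivots in the box, 15 mm above its underside and 165 mm below this point, which is thus 173 mm above the table in the crossbar's ends and up to 6 mm lower at the slot ends (42 to 44 mm along x, 46 to 47 mm along y from the box's axis). 1.5 to 3 N here moves it; it stays where left and stops dead at the ends.
- stem_gate (a point): Point on the axis of the lever's 12 mm stem at the gate plate, 95 mm from the pivot. It moves 25 mm either way along x and 27 mm either way along y of the box, from end to end. Above it the stem is bare for 33 mm, then an 18 mm sleeve leads up to the ball knob.
- lever_fore (a joint): Lever angle along the slots, rad: 0 in the crossbar, +0.27 at the end of a far slot, -0.27 at the end of a near slot. At the start the lever is in the near left slot, at -0.27 to -0.2.
- lever_side (a joint): Lever angle along the crossbar, rad: +0.29 in the left column (where it starts), -0.29 in the right column.
- knob_lift (a joint): How far the knob is pulled up along its stem, m: 0 down, up to 0.02. A spring holds it down with 6 N, rising to 10 N at 8 mm. It must stay down.
- mark_bar: Marker of the closed-beam slot, the target: solid dark steel bar, 52 mm (across the slot) x 14 mm x 5 mm high, fixed on the plate beyond the outer end of the near right or the far right slot (58 mm from the crossbar, 29 mm right of the middle). Origin: centre of its underside. With the lever home in this slot its stem is about 33 mm from here in plan.
- mark_ring: Marker of the open-beam slot: dark steel ring, 38 mm outside, 22 mm inside, 5 mm high, fixed likewise at the outer end of the other right-hand slot. Origin: centre of its underside.
- pin_cap: Bystander: steel sample-pin cap, 20 mm across and 18 mm high, standing loose on the gate plate in its far left corner. Origin: centre of its underside.
- vial: Bystander: small capped vial, 30 mm across, 58 mm high, standing left of the housing. Origin: centre of its underside.
- gonio_head: Bystander: steel stepped spindle, 56 mm across at the foot, 65 mm high, standing right of the housing. Origin: centre of its underside.
- collimator: Bystander: steel tapered tube, 32 mm across at the foot, 95 mm high, standing right of the housing. Origin: centre of its underside.
- pin_tray: Bystander: grey divided tray 90 x 65 x 22 mm, beyond the far left corner of the housing. Origin: centre of its underside.
- driver: Bystander: black-handled screwdriver, 160 mm long, lying across, beyond the housing. Origin: on the table under it; its own x axis runs along the tool to the tip.
- grease_jar: Bystander: white plastic jar, 48 mm across, 45 mm high, standing left of the housing. Origin: centre of its underside.
Not all that is in view belongs to the job. What is shaped like the gate but green or red is not meant.

How it is judged:
By the outcome, as a careful person would: the job done as asked, in the order asked, and still so for the second after the job is handed in, with the robot touching nothing.
It also fails if it takes over 56 s, if anything falls off the work surface, if the arm or the gripper's body presses on something with over 40 N, if the wrist force passes 120 N, or if a joint passes its speed limit or range.

### The arm

A 6-joint arm with a two-finger parallel gripper is mounted at the origin on the work surface. World frame = base frame: x ahead of the robot, y to its left, z up, the work surface at z = 0. Lengths are in m, angles in rad, forces in N, time in s.
With the tool pointing down it reaches from about 0.35 to 0.775 m from the base axis. Payload 7.3 kg.
Tool frame: the origin (TCP) lies at the very end of the fingers, on their centre line; the grasp point (between the pads) lies grip_point_offset behind it (grip_point_offset is the distance from the TCP to the grasp point, in m); z points along the fingers, y is the direction in which the jaws open and shut (so a half turn about z gives the same grasp; the last joint's range is limited). The gripper opens to 92 mm and grips with 3 to 60 N. Pads are 19 mm wide; open, the fingers measure 130 mm over their backs; the gripper's body (75 mm by 190 mm) begins 47 mm behind the grasp point.
Start: joints at [-1.422, 0.342, 1.524, -0, 1.275, -0.146], TCP at [0.153, -0.502, 0.227] pointing down, gripper open.
Joint ranges: [-2.53, 2.53], [-0.77, 2.02], [0.04, 2.7], [-1, 4.14], [0.28, 2.66], [-3.11, 3.11]. Speed limits (rad/s): [2.57, 2.57, 3.14, 3.14, 3.14, 3.14].

### API

Orientations are given as [roll, pitch, yaw] about the fixed x, y, z axes, in that order (R = Rz(yaw) Ry(pitch) Rx(roll)).
In Python, from cell import * gives the robot as it stands.
- The arm moves only by the shell command python3 -m inch 'ROWS' [OPENING] [FORCE]. ROWS is JSON, a list that holds one entry, the list of rows, each a list of 4 numbers: the shift along the tool's x, y, z in mm, then the turn about the tool's z in rad. In form: [[[x, y, z, roll], ...]]. A call has 1 to 10 rows; each row shifts and turns the commanded pose from where the row before left it, along the tool's axes as they then stand; what a row does not reach is not made up. A row lasts 1/8 s, in which the tool goes at most 62.5 mm and 10.7 degrees, less where a joint would pass 70% of its speed; a pose out of reach is approached as far as the arm can. A call with a gripper value outside its range is refused whole. OPENING is the closure, from -1 (fully open) to 1 (shut), set as the call begins (- or left out, the last holds). The fingers move at their own pace and stop on an object; FORCE is the grip in N (left out, the last holds). Time passes only in rows, so rows that do not move let the fingers close. It gives the time, the measured TCP pose, the force and the opening at its end, in the units of the state.
- observe(): the state, without advancing time (a new reading comes with each control period).
- read_camera(name): name is "side" or "top"; returns a dict with "img" (400x640x3 uint8, blue, green, red), "fx", "fy", "cx", "cy" (pixels), "eye" and "rotation" of the camera in the world. Camera axes: x right, y down, z forward; pixel columns grow to the right and rows downward; lengths in m; the calibration is good to about 2 mm. A picture is of the moment at which its call begins. There is no depth.
- hand_in(): hands the job in, once; it reports no verdict.
Trained networks look in the newest picture that a camera, given by its name, has taken for a name from the list of things; names that differ only in an ending like _2 or _b are one class to them, and where a whole thing is asked for, a point or a joint stands for the part that bears it (a point fixed in the world has none). Each returns a list of dicts, best first, with "conf" (0 to 1); they miss things now and then, are a little off and sometimes report something else, mostly with a low value. They report only what shows in the picture. A call takes as long as a camera call. They do not tell look-alikes from the thing itself.
- boxes_of(camera, label): "at" ([row, column] in pixels, amid what is visible of it).
- place_of(camera, label): "at" ([row, column] in pixels: a listed point, or the origin of a listed thing).
The state is a dict: "time": time; "qpos": joint angles; "qvel": joint speeds; "joint_efforts": joint torques, N m; "tool_pos": TCP position; "tool_rot": TCP orientation; "contact_force": force on the tool from outside, world axes, zero at the start; "torque": the same for the moment, N m; "opening": finger opening in m.
Only numpy, scipy, OpenCV 4.12 (cv2) and the standard library are available. Lean on these libraries where they do the work, as an engineer would, in place of code of your own. Each camera call takes 0.05 s, during which the arm holds its last target. There are 200 camera calls.

## Working session

There is one attempt and no reset: what is moved stays moved. The work goes in short steps, Python scripts to look and compute and a shell command to move; the robot and the scene stay as the last step left them, time stands still between calls to the robot, and variables do not carry over. Pictures are saved under pics/ and viewed, about 8 in all and at most 12, crops included, and the job is handed in when it is done.

```bash
mkdir -p pics
cat > h.py <<'E'
from cell import *
import numpy as np, cv2
from scipy.optimize import least_squares
def ray(c,at):
    d=np.array([(at[1]-c["cx"])/c["fx"],(at[0]-c["cy"])/c["fy"],1.]); return np.array(c["eye"]),np.array(c["rotation"])@d
def onz(c,at,z):
    e,d=ray(c,at); return e+d*(z-e[2])/d[2]
def proj(c,p):
    q=np.array(c["rotation"]).T@(np.array(p)-np.array(c["eye"])); return [q[1]/q[2]*c["fy"]+c["cy"],q[0]/q[2]*c["fx"]+c["cx"]]
def tri(c1,a1,c2,a2):
    e1,d1=ray(c1,a1);e2,d2=ray(c2,a2)
    s=np.linalg.lstsq(np.c_[d1,-d2],e2-e1,rcond=None)[0]
    p,q=e1+s[0]*d1,e2+s[1]*d2
    return (p+q)/2,np.linalg.norm(p-q)
E
python3 - <<'E'
from h import *
np.set_printoptions(precision=3,suppress=True)
C={}
for n in("side","top"):
    C[n]=read_camera(n); cv2.imwrite(f"pics/{n}0.png",C[n]["img"]); print(n,np.array(C[n]["eye"]),C[n]["fx"])
for l in["gate_mid","knob_center","stem_gate","mark_bar","mark_ring","pin_cap","gate"]:
    r={n:place_of(n,l) for n in C}
    for n in C: print(l,n,[(np.round(x["at"]).tolist(),round(x["conf"],2)) for x in r[n][:3]])
    for a in r["side"][:2]:
        for b in r["top"][:2]: print("   ",*tri(C["side"],a["at"],C["top"],b["at"]))
o=observe();print(o["tool_pos"],o["tool_rot"],o["opening"])
E
```

```text
side [0.51  0.69  0.828] 426.28215147427704
top [0.356 0.03  0.964] 475.8666968459831
gate_mid side [([194.0, 309.0], 0.76), ([153.0, 407.0], 0.74), ([257.0, 420.0], 0.66)]
gate_mid top [([320.0, 424.0], 0.97), ([312.0, 238.0], 0.68), ([185.0, 345.0], 0.57)]Traceback (most recent call last):
  File "<stdin>", line 10, in <module>
  File "h.py", line 12, in tri
    s=np.linalg.lstsq(np.c_[d1,-d2],e2-e1,rcond=None)[0]
      ~~~~~~~~~~~~~~~^^^^^^^^^^^^^^^^^^^^^^^^^^^^^^^^
    raise LinAlgError('Incompatible dimensions')
numpy.linalg.LinAlgError: Incompatible dimensions
```

```bash
python3 -c "
from h import *
c=read_camera('top');print(c['rotation'],c['eye'])
c=read_camera('side');print(c['rotation'],c['eye'])"
```

```text
[-2.94169353 -0.0083774  -1.54281129] [0.3556875  0.03000788 0.96422022]
[-2.39163146  0.00799612 -3.11828214] [0.50953186 0.69023194 0.82754613]
```

View pics/top0.png

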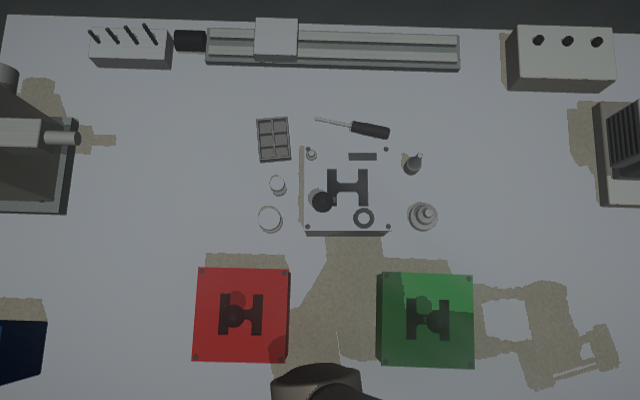

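View pics/side0.png

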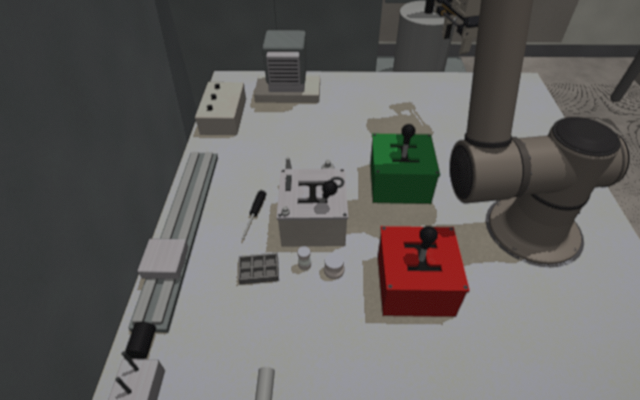

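The top view shows three H-gates: white at (185,345), red at (312,238) and green at (320,424), listed as row, column. White is the one wanted. Its knob is at (202,322), near left. The bar is at (156,362), far right, and the ring at (217,363), near right. The cap is at (155,311).

```bash
sed -i '1i from scipy.spatial.transform import Rotation as Ro\ndef RM(c): return Ro.from_euler("xyz",c["rotation"]).as_matrix()' h.py; sed -i 's/np.array(c\["rotation"\])/RM(c)/g' h.py
python3 - <<'E'
from h import *
np.set_printoptions(precision=3,suppress=True)
C={n:read_camera(n) for n in("side","top")}
ok={"top":(130,250,240,450),"side":(140,285,230,355)}
P={}
for l in["gate_mid","knob_center","stem_gate","mark_bar","mark_ring","pin_cap","gate","collimator","gonio_head"]:
    r={}
    for n in C:
        a=ok[n]; r[n]=[x for x in place_of(n,l) if a[0]<x["at"][0]<a[1] and a[2]<x["at"][1]<a[3]]
        print(l,n,[(np.round(x["at"]).tolist(),round(x["conf"],2)) for x in r[n][:2]])
    if r["side"] and r["top"]: P[l],g=tri(C["side"],r["side"][0]["at"],C["top"],r["top"][0]["at"]); print("   ",P[l],round(g,4))
o=observe();print(o["tool_pos"],o["tool_rot"],o["opening"])
a=cv2.resize(C["top"]["img"][130:250,250:450],None,fx=3,fy=3,interpolation=2)
b=cv2.resize(C["side"]["img"][140:260,260:360],None,fx=3,fy=3,interpolation=2)
cv2.imwrite("pics/crop.png",np.hstack([a[:,:480],b]))
E
```

```text
gate_mid side [([192.0, 311.0], 0.91)]
gate_mid top [([185.0, 347.0], 0.82)]
    [ 0.555 -0.015  0.106] 0.0008
knob_center side [([187.0, 328.0], 0.47)]
knob_center top [([201.0, 322.0], 0.54)]
    [0.514 0.031 0.168] 0.0024
stem_gate side []
stem_gate top [([154.0, 362.0], 0.73), ([198.0, 334.0], 0.62)]
mark_bar side [([182.0, 285.0], 0.6)]
mark_bar top [([156.0, 363.0], 0.53)]
    [ 0.615 -0.044  0.107] 0.0068
mark_ring side [([181.0, 336.0], 0.54), ([218.0, 254.0], 0.4)]
mark_ring top [([218.0, 364.0], 0.56)]
    [ 0.495 -0.048  0.108] 0.0008
pin_cap side [([212.0, 287.0], 0.62)]
pin_cap top [([157.0, 314.0], 0.57)]
    [0.608 0.048 0.102] 0.0028
gate side [([219.0, 313.0], 0.74)]
gate top [([198.0, 343.0], 0.59)]
    [ 0.551 -0.013  0.006] 0.0016
collimator side []
collimator top [([166.0, 410.0], 0.68)]
gonio_head side [([180.0, 327.0], 0.5), ([201.0, 323.0], 0.45)]
gonio_head top [([204.0, 323.0], 0.67), ([219.0, 422.0], 0.62)]
    [0.51  0.028 0.182] 0.0123
[ 0.153 -0.502  0.227] [3.141 0.    0.295] 0.09185137004582813
```

View pics/crop.png

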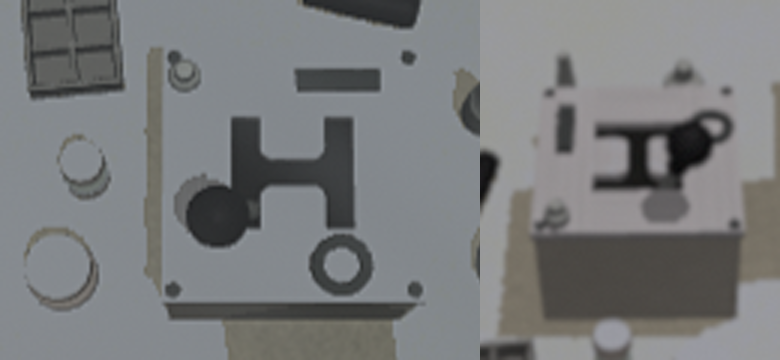

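The crop confirms it: solid bar at the far right, ring at the near right, lever in the near left slot. Next I'll work out the yaw and the knob position, then the first rows.

Run:
```python
from h import *
np.set_printoptions(precision=4,suppress=True)
c=read_camera("top");print(observe()["time"])
s={k:onz(c,[130+r/3,250+q/3],.11) for k,(r,q) in dict(fl=(57,174),fr=(57,408),nl=(290,173),nr=(290,416)).items()}
print(s, sum(s.values())/4)
f=lambda a,b:np.arctan2(*(b-a)[[1,0]])
print(f(s["nl"],s["fl"]),f(s["nr"],s["fr"]),f(s["nr"],s["nl"])-np.pi/2,f(s["fr"],s["fl"])-np.pi/2)
# H columns bounds in crop: left col 231-260, right 326-355, ends 117..228
for r,q in((117,246),(228,246),(117,339),(228,341),(172,293)): print(onz(c,[130+r/3,250+q/3],.11))
print("knob",onz(c,[130+217/3,250+218/3],.168))
try: print(grip_point_offset)
except Exception as e: print(e)
```

```text
1.35
{'fl': array([0.6218, 0.0591, 0.11  ]), 'fr': array([ 0.6263, -0.0869,  0.11  ]), 'nl': array([0.4755, 0.0546, 0.11  ]), 'nr': array([ 0.4797, -0.092 ,  0.11  ])} [ 0.5508 -0.0163  0.11  ]
0.03028273665045859 0.03480847280197992 0.029166141373941246 0.030602524020044042
[0.5845 0.0133 0.11  ]
[0.5148 0.0116 0.11  ]
[ 0.5863 -0.0443  0.11  ]
[ 0.5165 -0.0463  0.11  ]
[ 0.5505 -0.0164  0.11  ]
knob [0.5098 0.0289 0.168 ]
0.0188
```

```bash
python3 -m inch '[[[0,0,0,0.132],[0,0,0,0.132],[25,-40,0,0],[25,-40,0,0],[25,-40,0,0],[25,-40,0,0],[25,-40,0,0],[25,-40,0,0],[25,-40,0,0]]]' 1 20 && python3 -m inch '[[[25,-40,0,0],[25,-40,0,0],[25,-40,0,0],[25,-40,0,0],[25,-40,0,0],[25,-40,0,0],[0,0,0,0],[0,0,0,0]]]'
```

```text
time: 2.48
tool_pos: [0.3195, -0.2158, 0.227]
tool_rot: [3.141, -0.001, 0.03]
contact_force: [0.5, -0.6, 0.4]
opening: 0.0065
time: 3.48
tool_pos: [0.461, 0.0273, 0.2265]
tool_rot: [3.141, 0.001, 0.032]
contact_force: [-0.6, 0.2, -0.3]
opening: 0.0004
```

```bash
python3 -m inch '[[[0,0,25,0],[0,0,25,0],[0,0,24,0],[0,0,0,0],[6,0,0,0],[6,0,0,0],[0,0,0,0]]]' && python3 -m inch '[[[4,0,0,0],[4,0,0,0],[4,0,0,0],[4,0,0,0],[4,0,0,0],[4,0,0,0],[4,0,0,0],[0,0,0,0]]]'
python3 - <<'E'
from h import *
S=read_camera("side");T=read_camera("top")
a=[x for x in place_of("top","knob_center")];b=place_of("side","knob_center")
print([(np.round(x["at"]),round(x["conf"],2)) for x in a],[(np.round(x["at"]),round(x["conf"],2)) for x in b])
cv2.imwrite("pics/p1.png",np.hstack([cv2.resize(i[130:260,p:p+130],None,fx=3,fy=3,interpolation=2) for i,p in((T["img"],280),(S["img"],250))]))
E
```

```text
time: 4.35
tool_pos: [0.4743, 0.0276, 0.1534]
tool_rot: [3.141, -0.002, 0.031]
contact_force: [-0.7, -0.5, 0.3]
opening: 0.0008
time: 5.35
tool_pos: [0.5019, 0.0285, 0.1526]
tool_rot: [3.141, -0.001, 0.031]
contact_force: [-0.8, -0.1, 0.5]
opening: 0.0006
[(array([316., 234.]), 0.81)] [(array([130., 412.]), 0.79), (array([234., 428.]), 0.78), (array([185., 319.]), 0.37), (array([183., 284.]), 0.3)]
```

View pics/p1.png

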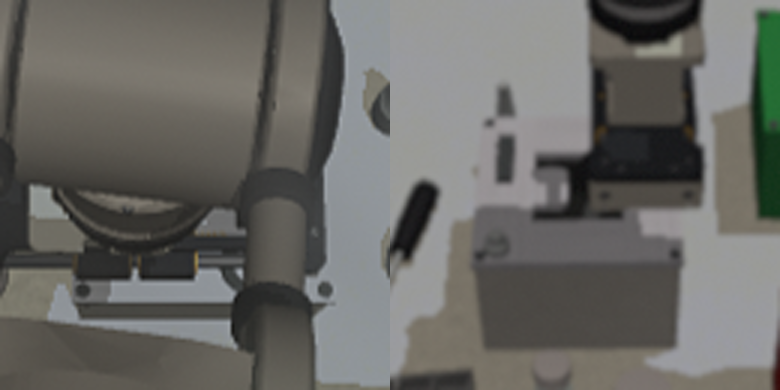

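```bash
python3 -m inch '[[[4,0,0,0],[4,0,0,0],[4,0,0,0]]]' && python3 -m inch '[[[4,0,0,0],[4,0,0,0],[0,0,0,0]]]' && python3 -m inch '[[[-25,0,0,0],[-40,0,0,0],[0,0,-30,0],[-50,0,-30,0],[-50,60,0,0],[-10,60,0,0],[0,60,0,0],[0,0,0,0]]]'
python3 - <<'E'
from h import *
S=read_camera("side");T=read_camera("top")
for n in("top","side"): print([(np.round(x["at"]),round(x["conf"],2)) for x in place_of(n,"knob_center")])
cv2.imwrite("pics/p2.png",np.hstack([cv2.resize(i[130:260,p:p+130],None,fx=3,fy=3,interpolation=2) for i,p in((T["img"],280),(S["img"],250))]))
E
```

```text
time: 5.92
tool_pos: [0.5136, 0.029, 0.1527]
tool_rot: [3.142, 0.0, 0.031]
contact_force: [-2.0, 1.0, 1.1]
opening: 0.0004
time: 6.3
tool_pos: [0.5218, 0.0292, 0.1526]
tool_rot: [3.141, -0.001, 0.031]
contact_force: [1.1, -0.9, 0.3]
opening: 0.0005
time: 7.3
tool_pos: [0.3617, -0.1474, 0.2129]
tool_rot: [3.14, -0.001, 0.024]
contact_force: [-0.1, 0.5, -0.3]
opening: 0.0001
[(array([313., 234.]), 0.65)]
[(array([234., 428.]), 0.85), (array([131., 408.]), 0.61), (array([186., 309.]), 0.48)]
```

View pics/p2.png

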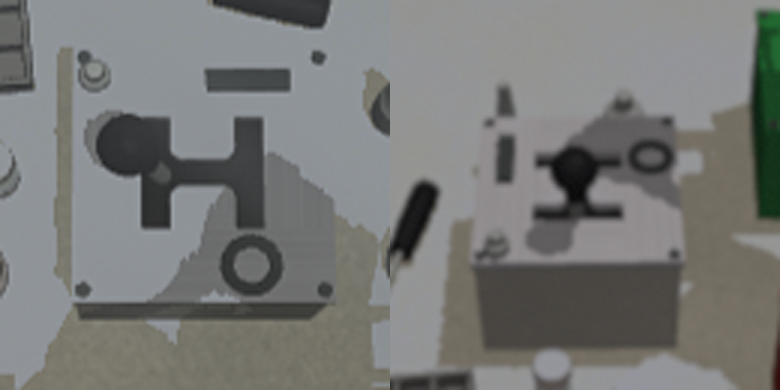

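The knob is at crop pixel (145,128), so it has moved to about the crossbar and the stem is at the left end of the bar. I'll compute its position.

Run:
```python
from h import *
c=read_camera("top");s=read_camera("side")
g=np.array([.552,-.0155]);R=np.array([[1,.031],[-.031,1]])
k=onz(c,[130+145/3,280+128/3],.173);print(k,R@(k[:2]-g))
k,e=tri(c,[130+145/3,280+128/3],s,[130+172/3,250+575/3]);print(k,e,R@(k[:2]-g))
```

```text
[0.55068278 0.03005123 0.173     ] [9.48722878e-05 4.55920636e-02]
[0.41066691 0.09075865 0.31483437] 0.23742186246844987 [-0.13803907  0.11063997]
```

```bash
python3 -m inch '[[[0,0,-15,0],[0,-46,0,0],[0,-46,0,0],[0,-46,0,0],[20,-46,0,0],[35,-46,0,0],[46,0,0,0],[46,0,0,0],[46,0,0,0],[0,0,0,0]]]'; python3 -m inch '[[[0,0,0,0],[0,0,0,0]]]'
python3 - <<'E'
from h import *
g=np.array([.552,-.0155]);R=np.array([[1,.031],[-.031,1]])
print(R@(observe()["tool_pos"][:2]-g))
E
```

```text
time: 8.85
tool_pos: [0.549, 0.0934, 0.2265]
tool_rot: [3.142, 0.001, 0.033]
contact_force: [0.1, -1.5, 0.1]
opening: 0.0006
time: 9.1
tool_pos: [0.5463, 0.0926, 0.2281]
tool_rot: [3.142, 0.0, 0.032]
contact_force: [-1.1, -0.2, -0.7]
opening: 0.0003
[-0.00232374  0.10825278]
```

```bash
python3 -m inch '[[[2,0,25,0],[0,0,25,0],[0,0,25,0],[0,0,0,0],[0,10,0,0],[0,10,0,0],[0,5,0,0],[0,5,0,0],[0,5,0,0],[0,5,0,0]]]' && python3 -m inch '[[[0,5,0,0],[0,5,0,0],[0,5,0,0],[0,5,0,0],[0,5,0,0],[0,5,0,0],[0,5,0,0],[0,5,0,0],[0,5,0,0],[0,5,0,0]]]' && python3 -m inch '[[[0,5,0,0],[0,4,0,0],[0,0,0,0]]]'; python3 -m inch '[[[0,2,0,0],[0,0,0,0]]]';python3 - <<'E'
from h import *
g=np.array([.552,-.0155]);R=np.array([[1,.031],[-.031,1]])
print(R@(observe()["tool_pos"][:2]-g))
E
```

```text
time: 10.35
tool_pos: [0.5507, 0.0519, 0.1528]
tool_rot: [3.142, -0.0, 0.031]
contact_force: [-0.2, 2.5, 2.3]
opening: 0.0005
time: 11.6
tool_pos: [0.5522, 0.0018, 0.1527]
tool_rot: [3.141, 0.0, 0.031]
contact_force: [0.5, 1.4, 0.9]
opening: 0.0005
time: 11.98
tool_pos: [0.5524, -0.0072, 0.1525]
tool_rot: [3.141, 0.0, 0.03]
contact_force: [0.3, 0.8, -0.3]
opening: 0.0006
time: 12.22
tool_pos: [0.5524, -0.0088, 0.1526]
tool_rot: [3.142, 0.0, 0.031]
contact_force: [0.1, 0.0, 0.0]
opening: 0.0005
[0.00063733 0.00666732]
```

```bash
python3 -m inch '[[[0,3,0,0],[0,3,0,0],[0,3,0,0],[0,2,0,0]]]'; for i in 1; do :; done; python3 -m inch '[[[0,2,0,0]]]'; python3 -m inch '[[[0,1,0,0]]]'; python3 -m inch '[[[0,1,0,0]]]'
```

```text
time: 12.72
tool_pos: [0.5529, -0.0201, 0.1527]
tool_rot: [3.141, -0.0, 0.031]
contact_force: [0.3, 1.8, -0.9]
opening: 0.0003
time: 12.85
tool_pos: [0.553, -0.022, 0.1527]
tool_rot: [3.142, -0.0, 0.031]
contact_force: [1.7, 1.3, -0.6]
opening: 0.0005
time: 12.98
tool_pos: [0.553, -0.023, 0.1527]
tool_rot: [3.141, -0.0, 0.031]
contact_force: [-0.2, 1.3, -0.9]
opening: 0.0001
time: 13.1
tool_pos: [0.553, -0.0239, 0.1527]
tool_rot: [3.142, -0.0, 0.031]
contact_force: [-0.6, 1.2, -1.4]
opening: 0.0004
```

```bash
python3 -m inch '[[[0,1,0,0]]]'|grep -E 'force|_pos'; python3 -m inch '[[[0,1,0,0]]]'|grep -E 'force|_pos'
```

```text
tool_pos: [0.553, -0.0249, 0.1527]
contact_force: [0.4, 1.1, -2.1]
tool_pos: [0.553, -0.0258, 0.1527]
contact_force: [0.6, 1.6, -1.9]
```

```bash
python3 -m inch '[[[0,-15,0,0],[0,-20,0,0],[0,0,-30,0],[0,0,-45,0],[-50,0,0,0],[-50,0,0,0],[-50,0,0,0],[-45,0,0,0],[0,0,0,0],[0,0,0,0]]]'
python3 - <<'E'
from h import *
S=read_camera("side");T=read_camera("top")
for n in("top","side"): print([(np.round(x["at"]),round(x["conf"],2)) for x in place_of(n,"knob_center")])
cv2.imwrite("pics/p3.png",np.hstack([cv2.resize(i[130:260,p:p+130],None,fx=3,fy=3,interpolation=2) for i,p in((T["img"],280),(S["img"],250))]))
E
```

```text
time: 14.6
tool_pos: [0.358, 0.0036, 0.2283]
tool_rot: [3.141, -0.002, 0.031]
contact_force: [0.2, -0.4, 0.2]
opening: 0.0008
[(array([315., 233.]), 0.8), (array([180., 375.]), 0.78), (array([320., 437.]), 0.76)]
[(array([158., 310.]), 0.75), (array([236., 429.]), 0.59), (array([269., 259.]), 0.24)]
```

View pics/p3.png

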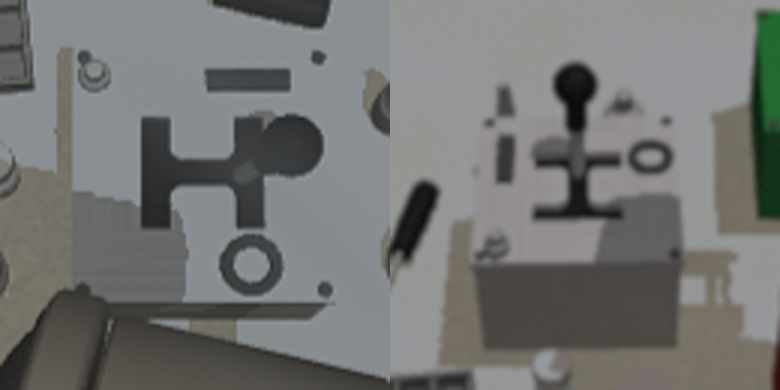

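```bash
python3 - <<'E'
from h import *
c=read_camera("top");s=read_camera("side")
g=np.array([.552,-.0155]);R=np.array([[1,.031],[-.031,1]])
k=onz(c,[130+147/3,280+290/3],.173);print(k,R@(k[:2]-g))
k,e=tri(c,[179,376.7],s,[158,311]);print(k,e,R@(k[:2]-g))
E
python3 -m inch '[[[0,36,0,0],[0,35,0,0],[38,0,0,0],[38,0,0,0],[37,0,0,0],[0,0,25,0],[0,0,25,0],[0,0,25,0],[0,0,0,0],[0,0,0,0]]]'
```

```text
[ 0.55228655 -0.06239809  0.173     ] [-0.00116729 -0.04690698]
[ 0.55411567 -0.06313203  0.16830302] 0.0013001250980934677 [ 0.00063908 -0.04769762]
time: 16.15
tool_pos: [0.4729, -0.0645, 0.1534]
tool_rot: [3.141, -0.001, 0.031]
contact_force: [0.2, -0.4, 0.9]
opening: 0.0003
```

```bash
python3 -m inch '[[[15,0,0,0],[15,0,0,0],[10,0,0,0],[5,0,0,0],[5,0,0,0],[5,0,0,0],[5,0,0,0],[5,0,0,0],[5,0,0,0]]]'; python3 -m inch '[[[4,0,0,0],[4,0,0,0],[4,0,0,0],[3,0,0,0]]]'; python3 -m inch '[[[3,0,0,0],[2,0,0,0]]]'|grep -E 'force|_pos'; python3 -m inch '[[[2,0,0,0]]]'|grep -E 'force|_pos';python3 -m inch '[[[1,0,0,0]]]'|grep -E 'force|_pos'; python3 -m inch '[[[1,0,0,0]]]'|grep -E 'force|_pos'
```

```text
time: 17.27
tool_pos: [0.5424, -0.0622, 0.1527]
tool_rot: [3.142, 0.0, 0.031]
contact_force: [-1.1, 0.8, 0.9]
opening: 0.0005
time: 17.77
tool_pos: [0.5572, -0.0616, 0.1524]
tool_rot: [-3.141, 0.001, 0.031]
contact_force: [-1.5, 0.4, -0.5]
opening: 0.0004
tool_pos: [0.5623, -0.0616, 0.1526]
contact_force: [-0.5, -0.0, -1.4]
tool_pos: [0.5642, -0.0615, 0.1527]
contact_force: [-1.0, -0.3, 0.0]
tool_pos: [0.5653, -0.0615, 0.1527]
contact_force: [-1.3, 0.8, -1.5]
tool_pos: [0.5662, -0.0614, 0.1527]
contact_force: [-1.8, 0.3, -1.4]
```

```bash
for_() { :; }; python3 -m inch '[[[1,0,0,0]]]'|grep -E 'force|_pos'; python3 -m inch '[[[1,0,0,0]]]'|grep -E 'force|_pos';python3 -m inch '[[[1,0,0,0]]]'|grep -E 'force|_pos'
```

```text
tool_pos: [0.5669, -0.0614, 0.1526]
contact_force: [-2.8, 0.3, -1.9]
tool_pos: [0.5677, -0.0613, 0.1525]
contact_force: [-3.9, 0.5, -1.8]
tool_pos: [0.5685, -0.0613, 0.1524]
contact_force: [-4.8, -0.3, -1.5]
```

The force is rising about where the stop is expected. I'll back off and look before pressing further.

```bash
python3 -m inch '[[[-20,0,0,0],[-40,0,0,0],[-15,0,-15,0],[0,0,-60,0],[-50,0,0,0],[-60,0,0,0],[0,-40,0,0],[0,-40,0,0],[0,0,0,0],[0,0,0,0]]]'
python3 - <<'E'
from h import *
S=read_camera("side");T=read_camera("top")
for n in("top","side"): print([(np.round(x["at"],1),round(x["conf"],2)) for x in place_of(n,"knob_center")])
cv2.imwrite("pics/p4.png",np.hstack([cv2.resize(i[120:250,p:p+130],None,fx=3,fy=3,interpolation=2) for i,p in((T["img"],280),(S["img"],250))]))
E
```

```text
time: 20.02
tool_pos: [0.3826, 0.0126, 0.2282]
tool_rot: [3.141, -0.002, 0.032]
contact_force: [0.8, -0.2, -0.2]
opening: 0.0002
[(array([156.5, 373.1]), 0.86), (array([313.6, 236.3]), 0.72), (array([320.9, 435.5]), 0.71), (array([187.3, 279.6]), 0.29)]
[(array([157. , 293.3]), 0.78), (array([235.7, 428.4]), 0.64)]
```

View pics/p4.png

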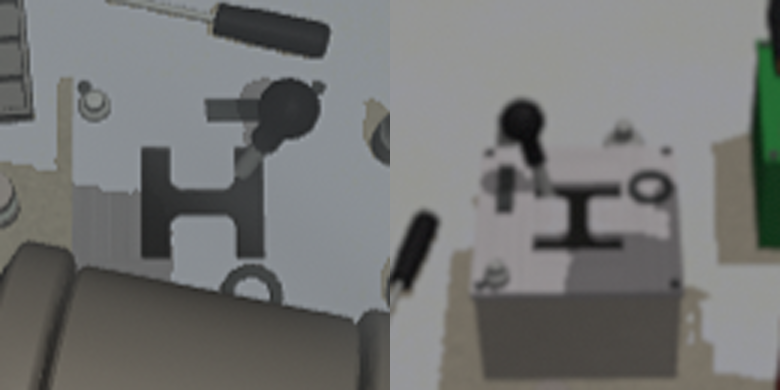

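Run:
```python
from h import *
c=read_camera("top");s=read_camera("side")
g=np.array([.552,-.0155]);R=np.array([[1,.031],[-.031,1]])
k=onz(c,[156,376.3],.167);print(k,R@(k[:2]-g))
k,e=tri(c,[156,376.3],s,[160.3,294]);print(k,e,R@(k[:2]-g))
for x in(.036,.040,.044):
    p=R.T@[x,-.0465]+g; z=.015+np.sqrt(.165**2-x*x-.0465**2); print(x,proj(c,[*p,z]),proj(s,[*p,z]))
```

```text
[ 0.59499373 -0.06222331  0.167     ] [ 0.04154531 -0.04805612]
[ 0.59568774 -0.06266666  0.16171245] 0.0017334235051554064 [ 0.04222557 -0.04852098]
0.036 [np.float64(158.6991339765021), np.float64(375.65644732928405)] [np.float64(158.3030563103887), np.float64(296.0992036286209)]
0.04 [np.float64(156.6410375810837), np.float64(375.5333469512029)] [np.float64(158.64235949010617), np.float64(294.4076007607404)]
0.044 [np.float64(154.61015258627393), np.float64(375.4033729137897)] [np.float64(159.0172154919706), np.float64(292.7211259917675)]
```

The knob reads about 42 mm along x, at the near edge of the end range (42–44 mm). I'll push once more with holds to confirm it is on the stop.

```bash
python3 -m inch '[[[0,40,0,0],[0,40,0,0],[60,0,0,0],[50,0,0,0],[0,0,60,0],[15,0,15,0],[40,0,0,0],[14,0,0,0],[0,0,0,0]]]'; for_=1; python3 -m inch '[[[4,0,0,0],[0,0,0,0]]]'|grep -E 'force|_pos'; python3 -m inch '[[[1.5,0,0,0],[0,0,0,0],[0,0,0,0]]]'|grep -E 'force|_pos'; python3 -m inch '[[[1.5,0,0,0],[0,0,0,0],[0,0,0,0]]]'|grep -E 'force|_pos'
```

```text
time: 21.45
tool_pos: [0.5636, -0.0619, 0.152]
tool_rot: [-3.142, 0.001, 0.031]
contact_force: [-1.5, -0.5, -0.2]
opening: 0.0009
tool_pos: [0.5665, -0.0615, 0.1526]
contact_force: [-0.9, 0.2, -0.8]
tool_pos: [0.568, -0.0613, 0.1525]
contact_force: [-4.3, -0.2, -0.6]
tool_pos: [0.5692, -0.0612, 0.1523]
contact_force: [-5.9, 0.1, -1.4]
```

The force builds from the same position as before and stays up during the hold, so the lever is on the stop. I'll retreat and do a last check.

```bash
python3 -m inch '[[[-20,0,0,0],[-40,0,0,0],[-15,0,-15,0],[0,0,-60,0],[-50,0,0,0],[-60,0,0,0],[0,-40,0,0],[0,-40,0,0],[0,0,0,0],[0,0,0,0]]]'
python3 - <<'E'
from h import *
S=read_camera("side");T=read_camera("top")
for n in("top","side"): print([(np.round(x["at"],1),round(x["conf"],2)) for x in place_of(n,"knob_center")][:2])
cv2.imwrite("pics/p5.png",np.hstack([cv2.resize(i[110:260,p:p+200],None,fx=2,fy=2,interpolation=2) for i,p in((T["img"],250),(S["img"],220))]))
E
```

```text
time: 23.7
tool_pos: [0.3837, 0.0127, 0.2282]
tool_rot: [3.141, -0.002, 0.032]
contact_force: [-0.8, -0.4, -0.5]
opening: 0.0007
[(array([320.5, 435.9]), 0.91), (array([315.2, 236. ]), 0.88)]
[(array([234.8, 426.7]), 0.73), (array([159.6, 294.9]), 0.67)]
```

View pics/p5.png

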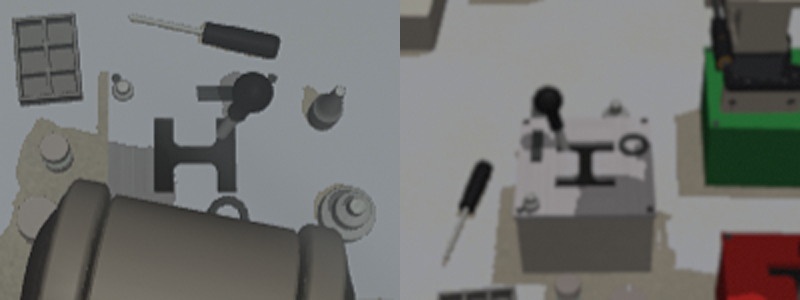

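```bash
python3 -c "
from cell import *
print(hand_in())"
```

```text
the job is handed in; nothing more can be done
None
```

I pushed the white gate's lever with the closed fingers out of the near left slot, across the crossbar, and into the far right slot marked with the solid bar. The job was handed in at about 24 s, with the robot clear of everything.

- **Position:** the last check put the knob about 42 mm far and 48 mm right of the box's axis. The end range is 42–44 mm along x and 46–47 mm to the side, so these agree within the 2 mm calibration.
- **At the end stop:** I pushed twice. Both times the force rose from the same spot and it held, reaching about 6 N on the second push. The knob was at the same pixel afterwards.
- **Less certain:**
    - The resistance at the stop felt springy, about 1 N/mm, rather than dead hard. I took it as the stop because it repeated.
    - The two-camera height of the knob came out about 5 mm below what the slot end should give. That gives no sign that the knob was lifted.
- **Surroundings:** the cap and the loose things looked undisturbed in the last picture, though the grease jar was partly hidden by the arm. The highest force reading I saw was about 6 N.

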